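# Load the slide carriage into the slide reader and lock it

## Robot

A 6-joint arm with a two-finger parallel gripper is mounted at the origin on a cart in front of the work surface, level with it; the furniture and walls round the work are solid. World frame = base frame: x ahead of the robot, y to its left, z up, the work surface at z = 0. Lengths are in m, angles in rad, forces in N, time in s.
With the tool pointing down it reaches from about 0.275 to 0.775 m from the base axis. Payload 14.6 kg.
Tool frame: the origin (TCP) lies between the finger pads, 19 mm behind the fingertips; this is the grasp point; z points along the fingers, y is the line along which they close (so a half turn about z gives the same grasp; the last joint's range is limited). The gripper opens to 85 mm and grips with 20 to 120 N. Pads are 22 mm wide; open, the fingers measure 114 mm over their backs; the gripper's body (76 mm by 85 mm) begins 54 mm behind the grasp point. The pads swing forward as they close: fully open they stand 13 mm farther back than shut.
Start: joints at [-1.275, 0.263, -0.048, 1.259, 0, 1.415], TCP at [0.229, -0.473, 0.25] pointing down, gripper open.
Joint ranges: [-2.65, 2.65], [-0.89, 1.7], [-1.18, 1.37], [-2.13, 2.11], [-1.35, 1.29], [-3.14, 3.14]. Speed limits (rad/s): [1.89, 1.89, 2.57, 2.79, 3.14, 3.14].

## Interface

Orientations are given as a unit quaternion [w, x, y, z].
In Python, from rig import env gives the robot as it stands.
- The arm moves only by the shell command python3 jog.py 'ROWS'. ROWS is a JSON list of rows, 1 to 10 of them, each an object with the fields pos (a list: dx, dy, dz in mm), r (a list: a rotation vector rx, ry, rz in rad), finger_gap (the finger opening in m); a field left out counts as zero (the opening has to be given); each row is the pose to reach, as a shift and turn from the pose commanded when the command began, along the tool's axes at that moment; what a row does not reach only later rows make up. A row lasts 1/10 s, in which the tool goes at most 0.05 m and 0.15 rad, less where a joint would pass 70% of its speed; a pose out of reach is approached as far as the arm can. The fingers move at their own pace and stop on an object; the grip force is fixed at half the most. Time passes only in rows, so rows that do not move let the fingers close. It prints the time, the measured TCP pose, the force, the opening and the grip force at its end. Input that does not fit is refused with a message, and nothing moves.
- env.get_obs(): the state, without advancing time (a new reading comes with each control period).
- env.capture(name): name is "side" or "top"; returns a dict with "image" (400x640x3 uint8, blue, green, red), "intrinsics" (3x3 intrinsics, pixels), "position" and "rotation" of the camera in the world. Camera axes: x right, y up, looking along -z (the intrinsics and any distortion apply to the point x, -y, -z); pixel columns grow to the right and rows downward; lengths in m; the calibration is good to about 2 mm. A picture is of the moment at which its call begins. There is no depth.
- env.finish_job(): hands the job in; it is judged then, once.
The state is a dict: "time_s": time; "qpos": joint angles; "joint_velocities": joint speeds; "joint_torque": joint torques, N m; "ee_pos": TCP position; "orientation": TCP orientation; "ft_force": force on the tool from outside, world axes, zero at the start; "moment": the same for the moment, N m; "gripper_width": finger opening in m; "finger_force": force on a finger pad.
Only numpy, scipy, OpenCV 4.12 (cv2) and the standard library are available. Lean on these libraries where they do the work, as an engineer would, in place of code of your own. Each camera call takes 0.05 s, during which the arm holds its last target. There are 200 camera calls.

## Task

Load the slide reader: pull the lock knob on the sloping front of its head straight out until it clicks and stays out, then push the slide carriage along its rail with closed fingers until its front plate rests on the rubber buffers beside the mouth of the head, and push the knob fully back in so that the bolt locks the carriage. Push gently on the middle of the front plate, and do not grip it or force it: it carries glass slides and binds on the rail when it is pushed off to one side. Do not knock over or shift the slide carton, the flask and the bottle beside the reader.

Things in the scene. Friction and masses are not known exactly. Their poses are not given: they have to be found in the camera images.
- reader: Slide reader, fixed: dark base plate 239 x 150 mm (top z 14 mm), one aluminium rail along its middle, white head (150 mm wide, 95 deep) at the rail's far end. Origin: counter level, under the rail's centre line, in the plane of the head's front. x runs along the rail into the head, away from the robot; z up. Rail top: 36 mm wide, z 44 mm, from x -143 mm (end plate, z 46 mm) into the head.
- mouth (a point): Middle of the upper edge of the head's mouth (z 76 mm; reader's axes). Two rubber buffers stand 2 mm proud beside it. Above it the head's front is upright to z 172 mm, then a face slopes up and away at 30 degrees to z 216 mm. The head is taller than fingers: a tool pointing straight down strikes it before the carriage is home: lean it 30 to 40 degrees back towards the robot, tips forward and down.
- carriage: Slide carriage, 0.55 kg: black platform 104 wide, 78 long with two glass slides, on a short saddle (28 mm long) captive on the rail, and an upright aluminium front plate towards the robot. Origin: on the plate's outer face, at mid-width, level with the rail top; x as the reader. Starts 60 to 85 mm out. Home: plate on the head's buffers, origin at reader x -10 mm.
- push_point (a point): Centre of the front plate's outer face, 23 mm above the rail top, where to push. Plate: 140 mm wide, 8 thick, 1 to 45 mm above the rail top. Pushed here it slides with 2 to 6 N. Pressed more than 10 to 20 mm to one side it cocks and jams, and more force jams it harder: back off, push on the centre line. Over 40 N on it, or a grip, breaks slides. Home is felt as a steep rise: stop.
- lock_knob (a joint): Lock knob's travel in m: 0 = fully in (bolt down), 0.014 = fully out on its click stop (bolt raised). About 8 N carries it over the click half way, in either direction; it stays at either end. While in, its bolt stops the carriage about 18 mm short of home; with the carriage home it goes in behind a catch on it.
- knob_grip (a point): Centre of the lock knob's grip: black round knob, 36 mm diameter, 22 mm thick, mid-width on the sloping face, its underside 13 mm off the face when in; moves with the knob. The point's z axis is the pull direction, square to the face: it leans 30 degrees from vertical towards the robot (-0.5, 0, 0.866 in the reader's frame). 50 mm of the face is free on either side.
- slide_box: Bystander: slide carton, 70 x 82 x 119 mm, standing on the counter on the left of the rail. Origin at the centre of its underside.
- flask: Bystander: conical glass flask, 72 mm diameter, 115 mm tall, on the counter on the left of the reader's head. Origin at the centre of its underside.
- media_bottle: Bystander: small clear bottle with a blue cap, 54 mm diameter, 116 mm tall, on the counter on the right of the reader. Origin at the centre of its underside.

How it is judged:
On the way, in this order (a step that is already met when the one before it is completed fails the run):
1. the lock knob is pulled out to its click stop (value of joint lock_knob above 0.0115 m and x of carriage in the frame of reader below -0.02 m), for 0.2 s.
2. with the knob out, the carriage is pushed home, its plate on the buffers (value of joint lock_knob above 0.01 m and x of carriage in the frame of reader above -0.0132 m), for 0.2 s.
At the end, for the whole second after the job is handed in: The carriage is home (its front plate resting on the rubber buffers or within 3 mm of them) and at rest, and the lock knob is fully in (within 2.5 mm of its inner stop), so that the bolt holds the carriage (value of joint lock_knob below 0.0025 m and x of carriage in the frame of reader above -0.0132 m and linear speed of carriage below 0.01 m/s); the robot touches nothing.
It fails at once if the carriage is pushed, gripped or struck with more than 40 N (contact force between the arm and carriage above 40 N).
It fails at once if the fingers press on the carriage with more than 40 N (contact force between the fingers and carriage above 40 N).
It fails at once if the slide carton is shifted by more than 20 mm (distance of slide_box from where it was at the start of the episode above 0.02 m).
It fails at once if the flask is shifted by more than 20 mm (distance of flask from where it was at the start of the episode above 0.02 m).
It fails at once if the bottle is shifted by more than 20 mm (distance of media_bottle from where it was at the start of the episode above 0.02 m).
It also fails if it takes over 51 s, if anything falls off the work surface, if the arm or the gripper's body presses on something with over 40 N, if the wrist force passes 120 N, or if a joint passes its speed limit or range.

## Working session

There is one attempt and no reset: what is moved stays moved. The work goes in short steps, Python scripts to look and compute and a shell command to move; the robot and the scene stay as the last step left them, time stands still between calls to the robot, and variables do not carry over. Pictures are saved under pics/ and viewed, at most 10 in all, crops included, and the job is handed in when it is done.

```bash
ls; mkdir -p pics; python3 - <<'E'
from rig import env
import cv2,pickle
o=env.get_obs(); print({k:o[k] for k in('time_s','ee_pos','orientation','gripper_width')})
d={}
for n in('side','top'):
    c=env.capture(n); d[n]=c; cv2.imwrite(f'pics/{n}0.png',c['image']); print(n,c['intrinsics'],c['position'],c['rotation'],c.keys())
pickle.dump(d,open('cap0.pkl','wb'))
E
```

```text
jog.py
pics
rig.py
{'time_s': 0.0, 'ee_pos': array([ 0.22864794, -0.47231626,  0.24950578]), 'orientation': array([-5.50426914e-04,  9.74709156e-01,  2.23476523e-01, -3.75452274e-05]), 'gripper_width': 0.08534025499779316}
side [[363.09227651   0.         324.15997167]
 [  0.         363.09227651 203.88975228]
 [  0.           0.           1.        ]] [0.19642718 1.02336287 0.59971733] [-0.14437423 -0.07453475  0.48436047  0.85964853] dict_keys(['image', 'intrinsics', 'position', 'rotation'])
top [[381.71627514   0.         322.87105507]
 [  0.         381.71627514 193.12398713]
 [  0.           0.           1.        ]] [0.29272708 0.31279331 0.97369703] [ 0.70759138  0.06157578 -0.05662646 -0.70165255] dict_keys(['image', 'intrinsics', 'position', 'rotation'])
```

View pics/side0.png

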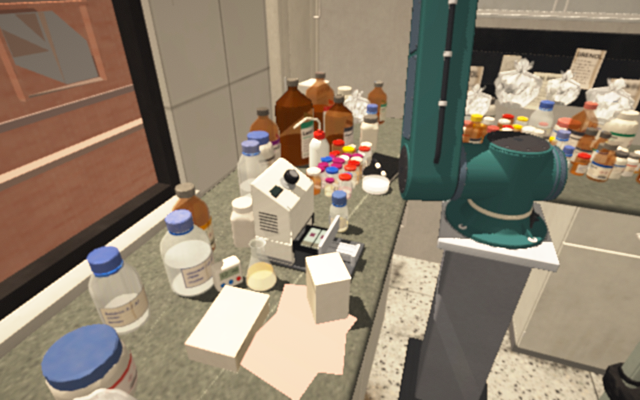

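View pics/top0.png

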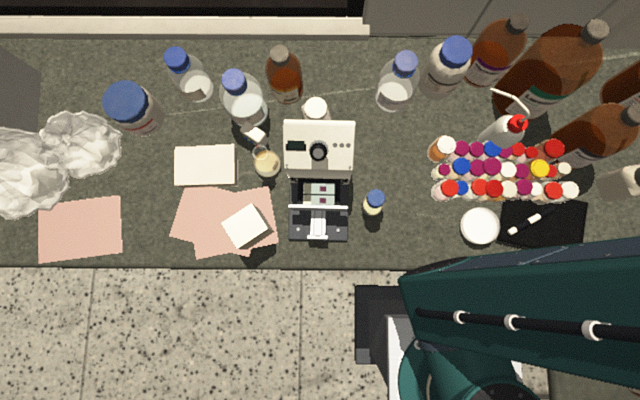

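The side view has the reader at about (285,215) with the knob at (291,176). The top view has the knob at (319,150), the plate at row ~208, the carton at (246,227), the flask at (266,160) and the bottle at (373,203). I'll enlarge both views.

```bash
cat > h.py <<'E'
import numpy as np
from scipy.spatial.transform import Rotation as R
from scipy.optimize import least_squares
def rot(q): q=np.asarray(q); return R.from_quat([q[1],q[2],q[3],q[0]])
def ray(c,u,v):
    K=c['intrinsics']; d=np.array([(u-K[0,2])/K[0,0],-(v-K[1,2])/K[1,1],-1])
    return np.array(c['position']),rot(c['rotation']).apply(d)
def proj(c,p):
    K=c['intrinsics']; q=rot(c['rotation']).inv().apply(np.asarray(p)-c['position'])
    return np.array([K[0,2]+K[0,0]*q[...,0]/-q[...,2],K[1,2]-K[1,1]*q[...,1]/-q[...,2]]).T
def tri(c1,p1,c2,p2):
    a,d=ray(c1,*p1);b,e=ray(c2,*p2); s=np.linalg.lstsq(np.c_[d,-e],b-a,rcond=None)[0]
    A=a+s[0]*d;B=b+s[1]*e; return (A+B)/2,np.linalg.norm(A-B)
def onz(c,u,v,z):
    a,d=ray(c,u,v); return a+d*(z-a[2])/d[2]
E
python3 - <<'E'
import pickle,cv2
d=pickle.load(open('cap0.pkl','rb'))
for n,(x,y,w,h) in dict(side=(235,150,133,100),top=(265,110,120,140)).items():
    k=6 if n=='side' else 4.2857
    k={'side':6,'top':4}[n]
    cv2.imwrite(f'pics/{n}0c.png',cv2.resize(d[n]['image'][y:y+h,x:x+w],None,fx=k,fy=k,interpolation=cv2.INTER_CUBIC))
E
```

```text
(no output)
```

View pics/side0c.png

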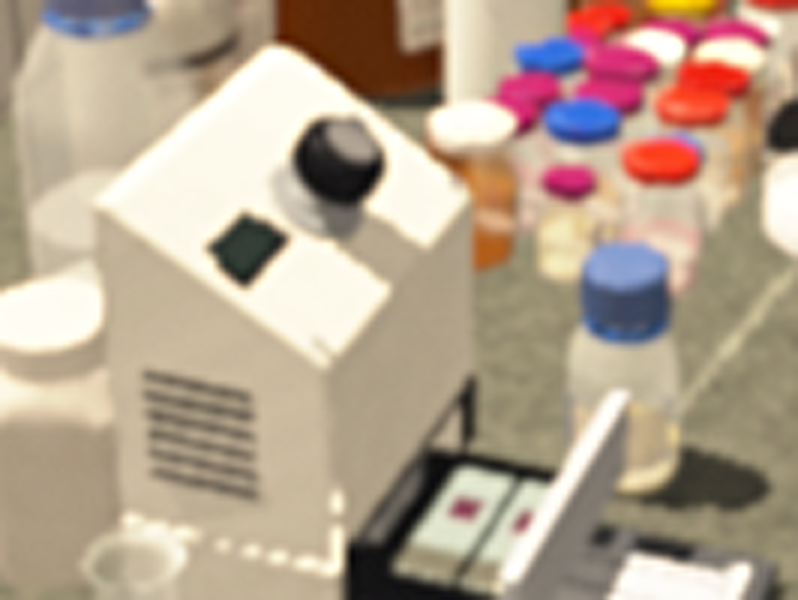

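View pics/top0c.png

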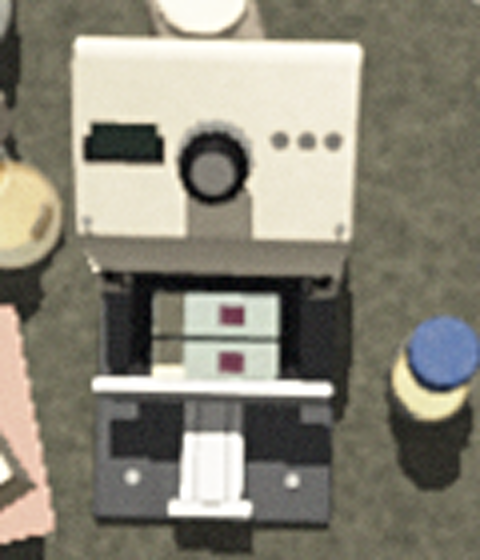

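```bash
python3 - <<'E'
import pickle; from h import *
d=pickle.load(open('cap0.pkl','rb')); T,S=d['top'],d['side']
t=lambda u,v:((u+.5)/4-.5+265,(v+.5)/4-.5+110)
s=lambda u,v:((u+.5)/6-.5+235,(v+.5)/6-.5+150)
P=dict(slopeL=((77,236),(328,358)),slopeR=((351,241),(470,200)),rearL=((76,40),(100,205)),rearR=((361,44),(275,45)),
 knobtop=((214,175),(360,146)),knobmid=((213,167),(340,160)),plateLtop=((95,380),(508,580)),plateRtop=((332,385),(620,393)))
for k,(a,b) in P.items():
    p,e=tri(T,t(*a),S,s(*b)); print(k,p.round(4),round(e*1e3,1))
print('endplate',onz(T,*t(170,515),.046),onz(T,*t(250,515),.046))
print('base',onz(T,*t(94,520),.014),onz(T,*t(331,523),.014))
E
```

```text
slopeL [0.4815 0.4037 0.1722] 1.1
slopeR [0.4812 0.2554 0.164 ] 0.1
rearL [0.5735 0.4012 0.2184] 1.8
rearR [0.5707 0.2536 0.2214] 2.7
knobtop [0.5005 0.3287 0.2211] 2.7
knobmid [0.5077 0.3297 0.214 ] 0.7
plateLtop [0.4138 0.4003 0.085 ] 2.1
plateRtop [0.4116 0.2611 0.0852] 2.7
endplate [0.33820456 0.35708143 0.046     ] [0.33862242 0.30874467 0.046     ]
base [0.33625601 0.40606832 0.014     ] [0.3356781  0.25801778 0.014     ]
```

```bash
python3 - <<'E'
import pickle; from h import *
d=pickle.load(open('cap0.pkl','rb')); T,S=d['top'],d['side']
t=lambda u,v:((u+.5)/4-.5+265,(v+.5)/4-.5+110)
s=lambda u,v:((u+.5)/6-.5+235,(v+.5)/6-.5+150)
n=np.array([-.5,0,.866]);a=np.array([.866,0,.5])
# reader-frame points; k=along-slope of knob, c=carriage x
def M(k,c):
    kt=np.array([0,0,.172])+a*k+n*.035; kl=kt-n*.035+n*.024
    return [(T,t(77,236),[0,.075,.172]),(S,s(328,358),[0,.075,.172]),(T,t(351,241),[0,-.075,.172]),(S,s(470,200),[0,-.075,.172]),
    (T,t(76,40),[.095,.075,.216]),(S,s(100,205),[.095,.075,.216]),(T,t(361,44),[.095,-.075,.216]),(S,s(275,45),[.095,-.075,.216]),
    (T,t(94,520),[-.144,.075,.014]),(T,t(331,523),[-.144,-.075,.014]),
    (T,t(170,515),[-.143,.024,.046]),(T,t(250,515),[-.143,-.024,.046]),
    (T,t(214,175),kt),(S,s(360,146),kt),
    (T,t(94,380),[c+.008,.07,.089]),(T,t(332,385),[c+.008,-.07,.089]),
    (T,t(94,393),[c,.07,.089]),(T,t(332,396),[c,-.07,.089]),(S,s(620,393),[c+.004,-.07,.089])]
def f(p):
    r=[]
    for c,uv,q in M(p[3],p[4]):
        w=R.from_euler('z',p[2]).apply(q)+[p[0],p[1],0]; r+=list(proj(c,w)-uv)
    return np.array(r)
g=least_squares(f,[.4815,.33,0,.03,-.07],loss='soft_l1')
print(g.x.round(4),np.degrees(g.x[2])); print(f(g.x).reshape(-1,2).round(1))
x,y,th,k,c=g.x; Rz=R.from_euler('z',th)
kg=np.array([0,0,.172])+a*k+n*.024
print('knob reader',kg,'world',Rz.apply(kg)+[x,y,0]); print('push',Rz.apply([c,0,.067])+[x,y,0])
for nm,uv,z in(('flask',(266,150),.115),('bottle',(375,197),.116),('carton',(246,227),.119)): print(nm,onz(T,*uv,z))
E
```

```text
[ 0.4802  0.3297 -0.018   0.0426 -0.0742] -1.0299905766403596
[[-0.5 -0.2]
 [ 0.1  0.4]
 [ 0.6  0.3]
 [ 0.9 -2.8]
 [-0.5 -0.6]
 [-1.9  0.9]
 [ 0.3  0.1]
 [-1.4  1.5]
 [-0.5 -0.5]
 [ 0.3  0.3]
 [ 0.3  0.3]
 [ 0.2  0.8]
 [-0.2  0.7]
 [-0.3 -1. ]
 [-0.  -0.4]
 [ 0.3 -0.1]
 [-0.2 -0.3]
 [ 0.2  0.5]
 [ 0.6 -1.1]]
knob reader [0.02493113 0.         0.21410682] world [0.50507771 0.32923765 0.21410682]
push [0.4059693  0.33101949 0.067     ]
flask [0.53854295 0.45279362 0.115     ]
bottle [0.42960197 0.2009049  0.116     ]
carton [0.35877488 0.49095953 0.119     ]
```

```bash
cat >> h.py <<'E'
RX,RY,TH=.4802,.3297,-.018
RZ=R.from_euler('z',TH)
def world(p): return RZ.apply(p)+[RX,RY,0]
def toolR(lean): # tool z leaned forward by lean deg from straight down, tool x forward
    return RZ*R.from_matrix(np.c_[[np.cos(np.radians(lean)),0,np.sin(np.radians(lean))],[0,-1,0],[np.sin(np.radians(lean)),0,-np.cos(np.radians(lean))]])
def row(p,Rt):
    from rig import env
    o=env.get_obs(); Rc=rot(o['orientation'])
    print('t',o['time_s'],'shift',Rc.inv().apply(np.asarray(p)-o['ee_pos']).round(4),'rot',(Rc.inv()*Rt).as_rotvec().round(4),'w',round(o['gripper_width'],4),'F',np.round(o['ft_force'],1))
N=np.array([-.5,0,.866]); KNOB=np.array([.0249,0,.2141])
E
python3 -c "
from h import *
p=world(KNOB+N*.1);print(p);row(p,toolR(30))"
```

```text
[0.45510407 0.33015178 0.3007    ]
t 0.1 shift [ 0.5535 -0.6237 -0.0504] rot [-0.1237  0.5139  0.4577] w 0.0851 F [0.1 0.4 0.4]
```

Units first: shifts go in mm. So -0.05 m is -50, -0.62 m is -620.

```bash
python3 jog.py '[{"pos":[0, 0, -50], "finger_gap":0.085}, {"pos":[550, -620, -80], "r":[-0.124, 0.514, 0.458], "finger_gap":0.085}, {"pos":[550, -620, -80], "r":[-0.124, 0.514, 0.458], "finger_gap":0.085}, {"pos":[550, -620, -80], "r":[-0.124, 0.514, 0.458], "finger_gap":0.085}, {"pos":[550, -620, -80], "r":[-0.124, 0.514, 0.458], "finger_gap":0.085}, {"pos":[550, -620, -80], "r":[-0.124, 0.514, 0.458], "finger_gap":0.085}, {"pos":[550, -620, -80], "r":[-0.124, 0.514, 0.458], "finger_gap":0.085}, {"pos":[550, -620, -80], "r":[-0.124, 0.514, 0.458], "finger_gap":0.085}, {"pos":[550, -620, -80], "r":[-0.124, 0.514, 0.458], "finger_gap":0.085}, {"pos":[550, -620, -80], "r":[-0.124, 0.514, 0.458], "finger_gap":0.085}]'; python3 -c "
from h import *
row(world(KNOB+N*.1),toolR(30))"
```

```text
time_s: 1.1
ee_pos: [0.341, -0.0782, 0.3143]
orientation: [0.003, 0.966, -0.008, 0.258]
ft_force: [-0.5, -0.4, -0.5]
gripper_width: 0.0848
finger_force: 0.0
t 1.1 shift [ 0.0862 -0.4104  0.0643] rot [0.0018 0.002  0.001 ] w 0.0848 F [-0.5 -0.4 -0.5]
```

```bash
python3 jog.py '[{"pos":[86, -410, 64], "r":[0.0018, 0.002, 0.001], "finger_gap":0.085}, {"pos":[86, -410, 64], "r":[0.0018, 0.002, 0.001], "finger_gap":0.085}, {"pos":[86, -410, 64], "r":[0.0018, 0.002, 0.001], "finger_gap":0.085}, {"pos":[86, -410, 64], "r":[0.0018, 0.002, 0.001], "finger_gap":0.085}, {"pos":[86, -410, 64], "r":[0.0018, 0.002, 0.001], "finger_gap":0.085}, {"pos":[86, -410, 64], "r":[0.0018, 0.002, 0.001], "finger_gap":0.085}, {"pos":[86, -410, 64], "r":[0.0018, 0.002, 0.001], "finger_gap":0.085}, {"pos":[86, -410, 64], "r":[0.0018, 0.002, 0.001], "finger_gap":0.085}, {"pos":[86, -410, 64], "r":[0.0018, 0.002, 0.001], "finger_gap":0.085}, {"pos":[86, -410, 64], "r":[0.0018, 0.002, 0.001], "finger_gap":0.085}]'; python3 - <<'E'
from h import *
from rig import env
import cv2,pickle
row(world(KNOB+N*.1),toolR(30)); row(world(KNOB),toolR(30))
d={n:env.capture(n) for n in('side','top')}; pickle.dump(d,open('cap1.pkl','wb'))
S,T=d['side']['image'],d['top']['image']
a=cv2.resize(S[110:230,230:350],(480,480),interpolation=2);b=cv2.resize(T[90:250,260:360],(300,480),interpolation=2)
cv2.imwrite('pics/c1.png',np.hstack([a,b]))
E
```

```text
time_s: 2.1
ee_pos: [0.4377, 0.0988, 0.3028]
orientation: [-0.009, 0.966, 0.018, 0.258]
ft_force: [-0.1, 0.1, 0.1]
gripper_width: 0.0849
finger_force: 0.0
t 2.1 shift [ 0.021  -0.2305  0.0167] rot [-0.0357  0.0021  0.046 ] w 0.0849 F [-0.1  0.1  0.1]
t 2.1 shift [ 0.0211 -0.2269  0.1166] rot [-0.0357  0.0021  0.046 ] w 0.0849 F [-0.1  0.1  0.1]
```

View pics/c1.png

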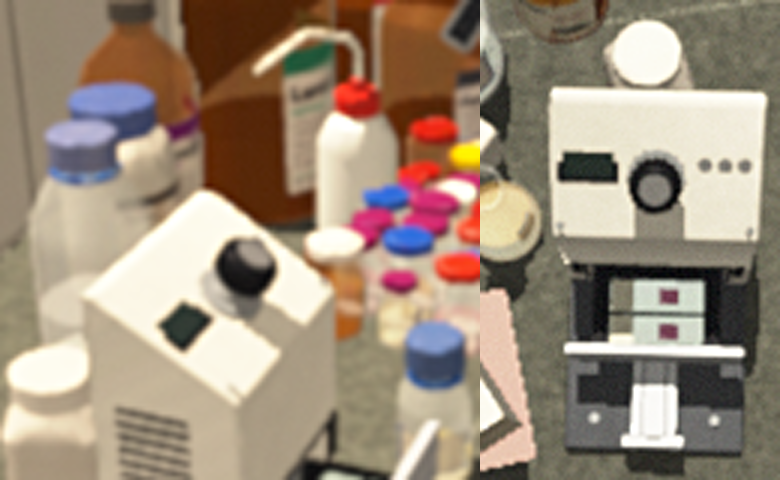

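The arm isn't in the crop yet. The knob is unobstructed, at side-crop (248,268) and top-crop (655,185). I'll keep going.

In the tool's units: -0.23 m is -230, 0.021 m is 21.

```bash
python3 jog.py '[{"pos":[21, -230, 17], "r":[-0.036, 0.002, 0.046], "finger_gap":0.085}, {"pos":[21, -230, 17], "r":[-0.036, 0.002, 0.046], "finger_gap":0.085}, {"pos":[21, -230, 17], "r":[-0.036, 0.002, 0.046], "finger_gap":0.085}, {"pos":[21, -230, 17], "r":[-0.036, 0.002, 0.046], "finger_gap":0.085}, {"pos":[21, -230, 17], "r":[-0.036, 0.002, 0.046], "finger_gap":0.085}, {"pos":[21, -230, 17], "r":[-0.036, 0.002, 0.046], "finger_gap":0.085}, {"pos":[21, -230, 17], "r":[-0.036, 0.002, 0.046], "finger_gap":0.085}, {"pos":[21, -230, 17], "r":[-0.036, 0.002, 0.046], "finger_gap":0.085}, {"pos":[21, -230, 17], "r":[-0.036, 0.002, 0.046], "finger_gap":0.085}, {"pos":[21, -230, 17], "r":[-0.036, 0.002, 0.046], "finger_gap":0.085}]'; python3 - <<'E'
from h import *
from rig import env
row(world(KNOB+N*.1),toolR(30)); print(env.get_obs()['qpos'].round(3))
E
```

```text
time_s: 3.2
ee_pos: [0.4617, 0.1036, 0.3008]
orientation: [-0.009, 0.966, 0.023, 0.259]
ft_force: [0.6, 0.0, -0.9]
gripper_width: 0.0853
finger_force: 0.0
t 3.2 shift [ 0.0033 -0.2266  0.0033] rot [-0.0377 -0.      0.0553] w 0.0853 F [ 0.6  0.  -0.9]
[ 0.045 -0.176 -0.527  0.695  0.006  3.141]
```

Joint 6 is at its limit, so I'll use the equivalent half-turned grasp, turning back about tool z.

```bash
python3 jog.py '[{"r":[0, 0, -0.15], "finger_gap":0.085}, {"r":[0, 0, -0.3], "finger_gap":0.085}, {"pos":[3, -30, 0], "r":[0, 0, -0.45], "finger_gap":0.085}, {"pos":[3, -60, 0], "r":[0, 0, -0.6], "finger_gap":0.085}, {"pos":[3, -90, 0], "r":[0, 0, -0.75], "finger_gap":0.085}, {"pos":[3, -120, 0], "r":[0, 0, -0.9], "finger_gap":0.085}, {"pos":[3, -150, 0], "r":[0, 0, -1.05], "finger_gap":0.085}, {"pos":[3, -180, 0], "r":[0, 0, -1.2], "finger_gap":0.085}, {"pos":[3, -210, 0], "r":[0, 0, -1.35], "finger_gap":0.085}, {"pos":[3, -227, 3], "r":[0, 0, -1.5], "finger_gap":0.085}]'; python3 - <<'E'
from h import *
from rig import env
row(world(KNOB+N*.1),toolR(30)*R.from_euler('z',np.pi)); print(env.get_obs()['qpos'].round(3))
E
```

```text
time_s: 4.2
ee_pos: [0.4545, 0.3326, 0.301]
orientation: [0.17, 0.688, 0.677, 0.195]
ft_force: [-0.1, -0.2, -0.5]
gripper_width: 0.0849
finger_force: 0.0
t 4.2 shift [-0.0025  0.0005  0.0005] rot [ 0.0298 -0.0311 -1.579 ] w 0.0849 F [-0.1 -0.2 -0.5]
[ 0.612  0.042 -0.32   0.751 -0.266  2.137]
```

```bash
python3 jog.py '[{"pos":[-2.5, 0.5, 0.5], "r":[0.005, -0.005, -0.3], "finger_gap":0.085}, {"pos":[-2.5, 0.5, 0.5], "r":[0.005, -0.005, -0.3], "finger_gap":0.085}, {"pos":[-2.5, 0.5, 0.5], "r":[0.01, -0.01, -0.6], "finger_gap":0.085}, {"pos":[-2.5, 0.5, 0.5], "r":[0.01, -0.01, -0.6], "finger_gap":0.085}, {"pos":[-2.5, 0.5, 0.5], "r":[0.02, -0.02, -0.9], "finger_gap":0.085}, {"pos":[-2.5, 0.5, 0.5], "r":[0.02, -0.02, -0.9], "finger_gap":0.085}, {"pos":[-2.5, 0.5, 0.5], "r":[0.025, -0.025, -1.2], "finger_gap":0.085}, {"pos":[-2.5, 0.5, 0.5], "r":[0.025, -0.025, -1.2], "finger_gap":0.085}, {"pos":[-2.5, 0.5, 0.5], "r":[0.03, -0.031, -1.579], "finger_gap":0.085}, {"pos":[-2.5, 0.5, 0.5], "r":[0.03, -0.031, -1.579], "finger_gap":0.085}]'; python3 jog.py '[{"r":[0, 0, -0.12], "finger_gap":0.085}, {"r":[0, 0, -0.12], "finger_gap":0.085}]'; python3 - <<'E'
from h import *
from rig import env
import cv2,pickle
R2=toolR(30)*R.from_euler('z',np.pi)
row(world(KNOB+N*.1),R2);row(world(KNOB),R2); print(env.get_obs()['qpos'].round(3))
d={n:env.capture(n) for n in('side','top')}; pickle.dump(d,open('cap1.pkl','wb'))
S,T=d['side']['image'],d['top']['image']
a=cv2.resize(S[110:230,230:350],(480,480),interpolation=2);b=cv2.resize(T[90:250,260:360],(300,480),interpolation=2)
cv2.imwrite('pics/c2.png',np.hstack([a,b]))
E
```

```text
time_s: 5.2
ee_pos: [0.4554, 0.3281, 0.3005]
orientation: [0.258, 0.048, 0.965, 0.008]
ft_force: [-0.4, -0.0, -0.3]
gripper_width: 0.0849
finger_force: 0.0
time_s: 5.4
ee_pos: [0.4553, 0.3281, 0.3005]
orientation: [0.258, -0.008, 0.966, -0.007]
ft_force: [-0.5, -0.4, -0.2]
gripper_width: 0.0848
finger_force: 0.0
t 5.4 shift [ 0.0001  0.0021 -0.0003] rot [ 0.     -0.0024  0.0352] w 0.0848 F [-0.5 -0.4 -0.2]
t 5.4 shift [-0.0002  0.0021  0.0997] rot [ 0.     -0.0024  0.0352] w 0.0848 F [-0.5 -0.4 -0.2]
[ 0.621  0.056 -0.302  0.782 -0.301  0.537]
```

View pics/c2.png

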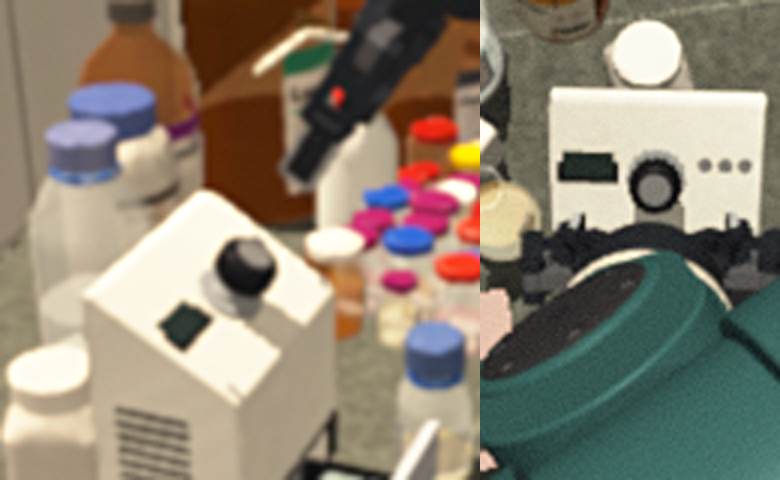

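The gripper sits above the knob and points down the pull axis: side-crop tip at (295,170), knob at (248,268). Descending and closing.

```bash
python3 jog.py '[{"pos":[0, 2, 30], "r":[0, -0.002, 0.035], "finger_gap":0.085}, {"pos":[0, 2, 60], "r":[0, -0.002, 0.035], "finger_gap":0.085}, {"pos":[0, 2, 80], "r":[0, -0.002, 0.035], "finger_gap":0.085}, {"pos":[0, 2, 90], "r":[0, -0.002, 0.035], "finger_gap":0.085}, {"pos":[0, 2, 100], "r":[0, -0.002, 0.035], "finger_gap":0.085}, {"pos":[0, 2, 100], "r":[0, -0.002, 0.035], "finger_gap":0.085}, {"pos":[0, 2, 100], "r":[0, -0.002, 0.035], "finger_gap":0.03}, {"pos":[0, 2, 100], "r":[0, -0.002, 0.035], "finger_gap":0.03}, {"pos":[0, 2, 100], "r":[0, -0.002, 0.035], "finger_gap":0.03}, {"pos":[0, 2, 100], "r":[0, -0.002, 0.035], "finger_gap":0.03}]'; python3 jog.py '[{"finger_gap":0.03}, {"finger_gap":0.03}, {"finger_gap":0.03}]';python3 - <<'E'
from h import *
R2=toolR(30)*R.from_euler('z',np.pi)
row(world(KNOB),R2)
E
```

```text
time_s: 6.5
ee_pos: [0.505, 0.3304, 0.2149]
orientation: [0.259, 0.009, 0.966, -0.0]
ft_force: [-5.4, 5.0, 9.0]
gripper_width: 0.0343
finger_force: 58.6
time_s: 6.8
ee_pos: [0.5049, 0.3304, 0.2148]
orientation: [0.259, 0.009, 0.966, -0.001]
ft_force: [-6.4, 6.3, 6.4]
gripper_width: 0.0345
finger_force: 58.8
t 6.8 shift [ 0.0002 -0.0011  0.0007] rot [ 0.0032  0.0004 -0.0015] w 0.0345 F [-6.4  6.3  6.4]
```

In the tool's units: -0.015 m is -15, -0.014 m is -14.

```bash
python3 jog.py '[{"pos":[0, 0, -3], "finger_gap":0.03}, {"pos":[0, 0, -6], "finger_gap":0.03}, {"pos":[0, 0, -9], "finger_gap":0.03}, {"pos":[0, 0, -12], "finger_gap":0.03}, {"pos":[0, 0, -14], "finger_gap":0.03}, {"pos":[0, 0, -15], "finger_gap":0.03}, {"pos":[0, 0, -15], "finger_gap":0.03}, {"pos":[0, 0, -15], "finger_gap":0.03}]';python3 - <<'E'
from h import *
R2=toolR(30)*R.from_euler('z',np.pi)
row(world(KNOB+.014*N),R2)
E
```

```text
time_s: 7.6
ee_pos: [0.4978, 0.3305, 0.2271]
orientation: [0.259, 0.009, 0.966, -0.001]
ft_force: [4.7, 8.9, -5.4]
gripper_width: 0.0339
finger_force: 62.6
t 7.6 shift [ 0.0002 -0.0011  0.0009] rot [ 0.0029 -0.0001 -0.0017] w 0.0339 F [ 4.7  8.9 -5.4]
```

```bash
python3 jog.py '[{"finger_gap":0.085}, {"finger_gap":0.085}, {"finger_gap":0.085}, {"finger_gap":0.085}, {"finger_gap":0.085}, {"pos":[0, 0, -30], "finger_gap":0.085}, {"pos":[0, 0, -60], "finger_gap":0.085}, {"pos":[0, 0, -90], "finger_gap":0.085}, {"pos":[0, 0, -100], "finger_gap":0.085}]';python3 - <<'E'
from h import *
from rig import env
import cv2,pickle
R2=toolR(35)*R.from_euler('z',np.pi)
o=env.get_obs(); print(o['qpos'].round(3))
# tool above rail in front of plate then down
z35=np.array([np.sin(np.radians(35)),0,-np.cos(np.radians(35))])
print(RZ.inv().apply(o['ee_pos']-[RX,RY,0]))
d={n:env.capture(n) for n in('side','top')}; pickle.dump(d,open('cap2.pkl','wb'))
S=d['side']['image']
cv2.imwrite('pics/c3.png',cv2.resize(S[150:280,230:380],(750,600)[:2] and (690,598),interpolation=2))
E
```

```text
time_s: 8.5
ee_pos: [0.4473, 0.3306, 0.3162]
orientation: [0.26, 0.01, 0.966, -0.001]
ft_force: [-0.2, 0.1, 0.6]
gripper_width: 0.085
finger_force: 0.0
[ 0.636  0.042 -0.276  0.821 -0.309  0.588]
[-3.29245786e-02  2.96740593e-04  3.16222798e-01]
```

View pics/c3.png

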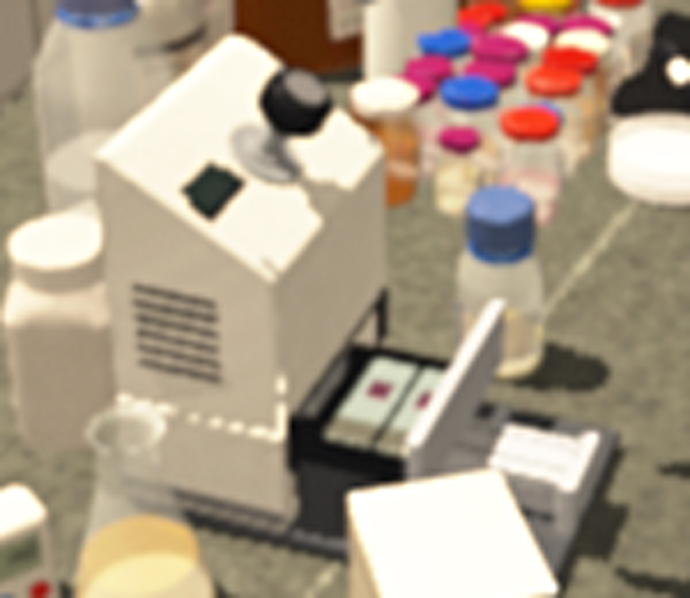

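The knob now stands off the face on its stem, at crop (295,100), so it's out. The carriage hasn't moved. Next I close the fingers and approach the front plate with a 35° lean.

```bash
python3 - <<'E'
from h import *
R2=toolR(35)*R.from_euler('z',np.pi)
row(world([-.13,0,.22]),R2);row(world([-.13,0,.078]),R2)
E
```

```text
t 8.6 shift [ 0.1317 -0.0006  0.0329] rot [ 0.0014 -0.0859 -0.002 ] w 0.0852 F [ 0.5  0.5 -0.4]
t 8.6 shift [ 0.2029 -0.0009  0.1558] rot [ 0.0014 -0.0859 -0.002 ] w 0.0852 F [ 0.5  0.5 -0.4]
```

```bash
python3 jog.py '[{"pos":[45, 0, 11], "r":[0, -0.03, 0], "finger_gap":0}, {"pos":[90, 0, 22], "r":[0, -0.06, 0], "finger_gap":0}, {"pos":[132, 0, 33], "r":[0, -0.086, -0.002], "finger_gap":0}, {"pos":[150, 0, 65], "r":[0, -0.086, -0.002], "finger_gap":0}, {"pos":[170, 0, 100], "r":[0, -0.086, -0.002], "finger_gap":0}, {"pos":[190, 0, 130], "r":[0, -0.086, -0.002], "finger_gap":0}, {"pos":[203, -1, 156], "r":[0.001, -0.086, -0.002], "finger_gap":0}, {"pos":[203, -1, 156], "r":[0.001, -0.086, -0.002], "finger_gap":0}, {"pos":[203, -1, 156], "r":[0.001, -0.086, -0.002], "finger_gap":0}, {"pos":[203, -1, 156], "r":[0.001, -0.086, -0.002], "finger_gap":0}]'; python3 - <<'E'
from h import *
from rig import env
import cv2,pickle
R2=toolR(35)*R.from_euler('z',np.pi)
row(world([-.13,0,.078]),R2);row(world([-.03,0,.078]),R2)
d={n:env.capture(n) for n in('side','top')}; pickle.dump(d,open('cap3.pkl','wb'))
S,T=d['side']['image'],d['top']['image']
a=cv2.resize(S[160:280,270:390],(480,480),interpolation=2);b=cv2.resize(T[150:270,280:360],(320,480),interpolation=2)
cv2.imwrite('pics/c4.png',np.hstack([a,b]))
E
```

```text
time_s: 9.6
ee_pos: [0.3504, 0.3318, 0.078]
orientation: [0.3, 0.009, 0.954, -0.003]
ft_force: [0.3, -0.6, -0.3]
gripper_width: 0.0002
finger_force: 0.0
t 9.6 shift [ 0.0001  0.0003 -0.0001] rot [-0.0003 -0.0006 -0.0005] w 0.0002 F [ 0.3 -0.6 -0.3]
t 9.6 shift [-0.0818  0.0003  0.0572] rot [-0.0003 -0.0006 -0.0005] w 0.0002 F [ 0.3 -0.6 -0.3]
```

View pics/c4.png

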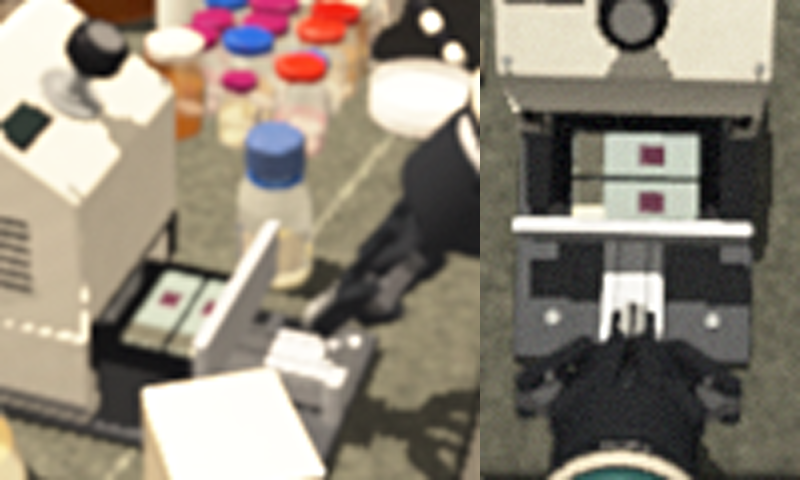

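The closed fingertips are at top-crop (632,320), on the plate's centre (512–752, mid 632), with clear space in front of the plate. Advancing slowly.

```bash
python3 jog.py '[{"pos":[-12.3, 0, 8.6], "finger_gap":0}, {"pos":[-20.5, 0, 14.3], "finger_gap":0}, {"pos":[-24.6, 0, 17.2], "finger_gap":0}, {"pos":[-27.1, 0, 18.9], "finger_gap":0}, {"pos":[-29.5, 0, 20.6], "finger_gap":0}, {"pos":[-32, 0, 22.4], "finger_gap":0}, {"pos":[-34.4, 0, 24.1], "finger_gap":0}, {"pos":[-36.9, 0, 25.8], "finger_gap":0}, {"pos":[-39.3, 0, 27.5], "finger_gap":0}]'; python3 jog.py '[{"pos":[-2.5, 0, 1.7], "finger_gap":0}, {"pos":[-4.9, 0, 3.4], "finger_gap":0}, {"pos":[-7.4, 0, 5.2], "finger_gap":0}]'; python3 - <<'E'
from h import *
R2=toolR(35)*R.from_euler('z',np.pi)
row(world([-.03,0,.078]),R2)
E
```

```text
time_s: 10.6
ee_pos: [0.3977, 0.3304, 0.0766]
orientation: [0.3, 0.008, 0.954, -0.003]
ft_force: [-2.0, 0.6, -0.9]
gripper_width: -0.0002
finger_force: 0.9
time_s: 10.9
ee_pos: [0.4069, 0.3302, 0.0767]
orientation: [0.3, 0.009, 0.954, -0.003]
ft_force: [-2.3, -0.2, 0.5]
gripper_width: -0.0001
finger_force: 0.9
t 10.9 shift [-0.0362  0.0008  0.0236] rot [-0.0011 -0.0018  0.0004] w -0.0001 F [-2.3 -0.2  0.5]
```

```bash
python3 jog.py '[{"pos":[-2.5, 0, 1.7], "finger_gap":0}, {"pos":[-4.9, 0, 3.4], "finger_gap":0}, {"pos":[-7.4, 0, 5.1], "finger_gap":0}, {"pos":[-9.8, 0, 6.8], "finger_gap":0}, {"pos":[-12.3, 0.3, 8.5], "finger_gap":0}, {"pos":[-14.7, 0.3, 10.2], "finger_gap":0}, {"pos":[-17.2, 0.3, 11.9], "finger_gap":0}, {"pos":[-19.7, 0.5, 13.6], "finger_gap":0}, {"pos":[-22.1, 0.5, 15.3], "finger_gap":0}, {"pos":[-24.6, 0.5, 17], "finger_gap":0}]'; python3 - <<'E'
from h import *
R2=toolR(35)*R.from_euler('z',np.pi)
row(world([-.03,0,.078]),R2)
E
```

```text
time_s: 11.9
ee_pos: [0.4369, 0.3302, 0.0769]
orientation: [0.3, 0.009, 0.954, -0.003]
ft_force: [-1.4, 0.7, -1.0]
gripper_width: -0.0
finger_force: 0.9
t 11.9 shift [-0.0115  0.0003  0.0067] rot [-0.0011 -0.0016  0.0003] w -0.0 F [-1.4  0.7 -1. ]
```

In the tool's units: -0.0082 m is -8.2, -0.0074 m is -7.4.

```bash
python3 jog.py '[{"pos":[-1.6, 0, 1.1], "finger_gap":0}, {"pos":[-3.3, 0, 2.3], "finger_gap":0}, {"pos":[-4.9, 0, 3.4], "finger_gap":0}, {"pos":[-6.6, 0, 4.6], "finger_gap":0}, {"pos":[-7.4, 0, 5.2], "finger_gap":0}, {"pos":[-8.2, 0, 5.7], "finger_gap":0}]'; python3 jog.py '[{"pos":[-0.8, 0, 0.6], "finger_gap":0}, {"pos":[-1.6, 0, 1.1], "finger_gap":0}]'; python3 jog.py '[{"pos":[-0.8, 0, 0.6], "finger_gap":0}]'; python3 - <<'E'
from h import *
R2=toolR(35)*R.from_euler('z',np.pi)
row(world([-.03,0,.078]),R2)
E
```

```text
time_s: 12.5
ee_pos: [0.4468, 0.33, 0.0769]
orientation: [0.3, 0.009, 0.954, -0.003]
ft_force: [-3.4, -0.2, -0.3]
gripper_width: 0.0002
finger_force: 1.0
time_s: 12.7
ee_pos: [0.4487, 0.33, 0.0769]
orientation: [0.3, 0.009, 0.954, -0.003]
ft_force: [-2.6, -0.6, 0.1]
gripper_width: -0.0
finger_force: 1.0
time_s: 12.8
ee_pos: [0.4497, 0.33, 0.0769]
orientation: [0.3, 0.009, 0.954, -0.003]
ft_force: [-2.0, -0.2, -0.2]
gripper_width: 0.0003
finger_force: 1.1
t 12.8 shift [-0.0011  0.0003 -0.0006] rot [-0.0011 -0.0016  0.0003] w 0.0003 F [-2.  -0.2 -0.2]
```

```bash
for i in 1; do python3 jog.py '[{"pos":[-0.8, 0, 0.6], "finger_gap":0}]'; python3 jog.py '[{"pos":[-0.8, 0, 0.6], "finger_gap":0}]';python3 jog.py '[{"pos":[-0.8, 0, 0.6], "finger_gap":0}]'; done | grep -E 'pos|ft'
```

```text
ee_pos: [0.4507, 0.33, 0.0769]
ft_force: [-2.1, -0.6, -0.3]
ee_pos: [0.4517, 0.3299, 0.0769]
ft_force: [-3.7, 0.2, 1.3]
ee_pos: [0.4524, 0.3299, 0.0766]
ft_force: [-10.9, 0.4, 4.2]
```

```bash
(python3 jog.py '[{"pos":[-0.4, 0, 0.3], "finger_gap":0}, {"pos":[-0.4, 0, 0.3], "finger_gap":0}, {"pos":[-0.4, 0, 0.3], "finger_gap":0}]') | grep -E 'pos|ft'; python3 - <<'E'
from h import *
from rig import env
import cv2,pickle
d={n:env.capture(n) for n in('side','top')}; pickle.dump(d,open('cap4.pkl','wb'))
S,T=d['side']['image'],d['top']['image']
a=cv2.resize(S[160:280,270:390],(480,480),interpolation=2);b=cv2.resize(T[130:250,280:360],(320,480),interpolation=2)
cv2.imwrite('pics/c5.png',np.hstack([a,b]))
E
```

```text
ee_pos: [0.4523, 0.3298, 0.0763]
ft_force: [-7.8, 0.7, 2.1]
```

View pics/c5.png

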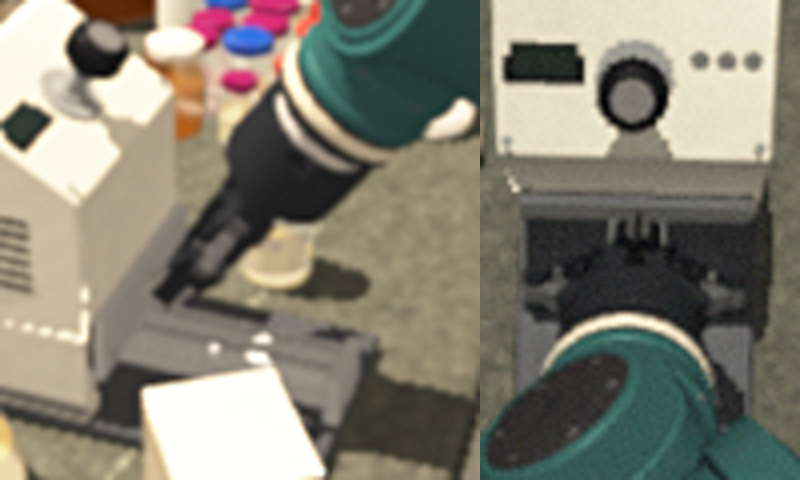

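The plate is flush against the head front, and the force rose to about 10 N, so the carriage is home. Now I back off and go above the knob with closed fingers.

```bash
python3 jog.py '[{"pos":[12, 0, -8.6], "finger_gap":0}, {"pos":[33, 0, -23], "finger_gap":0}, {"pos":[53, 0, -37], "finger_gap":0}, {"pos":[53, 0, -37], "finger_gap":0}]' | grep -E 'pos|ft'; python3 - <<'E'
from h import *
R2=toolR(30)*R.from_euler('z',np.pi)
row(world([-.09,0,.3]),R2); row(world(KNOB+.07*N),R2)
E
```

```text
ee_pos: [0.3855, 0.3306, 0.0765]
ft_force: [0.7, 0.1, 0.3]
t 13.9 shift [-0.1315  0.0004 -0.1808] rot [-0.0012  0.0846  0.0021] w -0.0 F [0.7 0.1 0.3]
t 13.9 shift [-0.1827  0.0003 -0.1144] rot [-0.0012  0.0846  0.0021] w -0.0 F [0.7 0.1 0.3]
```

```bash
python3 jog.py '[{"pos":[-26, 0, -36], "finger_gap":0}, {"pos":[-52, 0, -72], "r":[0, 0.02, 0], "finger_gap":0}, {"pos":[-78, 0, -108], "r":[0, 0.04, 0], "finger_gap":0}, {"pos":[-104, 0, -144], "r":[0, 0.06, 0], "finger_gap":0}, {"pos":[-131.5, 0, -181], "r":[-0.001, 0.0846, 0.002], "finger_gap":0}, {"pos":[-155, 0, -150], "r":[-0.001, 0.0846, 0.002], "finger_gap":0}, {"pos":[-183, 0, -114], "r":[-0.001, 0.0846, 0.002], "finger_gap":0}, {"pos":[-183, 0, -114], "r":[-0.001, 0.0846, 0.002], "finger_gap":0}, {"pos":[-183, 0, -114], "r":[-0.001, 0.0846, 0.002], "finger_gap":0}]' | grep -E 'time|pos|ft'; python3 - <<'E'
from h import *
R2=toolR(30)*R.from_euler('z',np.pi)
row(world(KNOB+.044*N),R2); row(world(KNOB+.03*N),R2)
E
```

```text
time_s: 14.8
ee_pos: [0.4737, 0.3292, 0.2744]
ft_force: [-0.2, -0.4, 1.0]
t 14.8 shift [0.003  0.0006 0.0239] rot [-0.0013  0.0003 -0.0027] w 0.0 F [-0.2 -0.4  1. ]
t 14.8 shift [0.003  0.0006 0.0379] rot [-0.0013  0.0003 -0.0027] w 0.0 F [-0.2 -0.4  1. ]
```

In the tool's units: 0.027 m is 27, 0.024 m is 24.

```bash
python3 jog.py '[{"pos":[3, 0, 8], "r":[0, 0, -0.003], "finger_gap":0}, {"pos":[3, 0, 16], "r":[0, 0, -0.003], "finger_gap":0}, {"pos":[3, 0, 21], "r":[0, 0, -0.003], "finger_gap":0}, {"pos":[3, 0, 24], "r":[0, 0, -0.003], "finger_gap":0}, {"pos":[3, 0, 27], "r":[0, 0, -0.003], "finger_gap":0}]'|grep -E 'ft|pos'; python3 jog.py '[{"pos":[0, 0, 3], "finger_gap":0}, {"pos":[0, 0, 6], "finger_gap":0}]' |grep -E 'ft|pos'; python3 jog.py '[{"pos":[0, 0, 2], "finger_gap":0}]' |grep -E 'ft|pos'; python3 - <<'E'
from h import *
R2=toolR(30)*R.from_euler('z',np.pi)
row(world(KNOB+.03*N),R2)
E
```

```text
ee_pos: [0.4841, 0.3296, 0.2499]
ft_force: [-4.5, -0.9, 3.8]
ee_pos: [0.487, 0.3295, 0.2449]
ft_force: [-4.7, -0.2, 2.2]
ee_pos: [0.4882, 0.3295, 0.2431]
ft_force: [-0.5, 0.1, 0.6]
t 15.6 shift [-0.0001  0.0001  0.0035] rot [0.0001 0.001  0.0013] w 0.0001 F [-0.5  0.1  0.6]
```

Past the click. Continuing to the inner stop.

In the tool's units: 0.003 m is 3, 0.0015 m is 1.5.

```bash
python3 jog.py '[{"pos":[0, 0, 1.5], "finger_gap":0}, {"pos":[0, 0, 3], "finger_gap":0}]' |grep -E 'ft|pos'; python3 jog.py '[{"pos":[0, 0, 1.5], "finger_gap":0}]' |grep -E 'ft|pos';python3 jog.py '[{"pos":[0, 0, 1.5], "finger_gap":0}]' |grep -E 'ft|pos'; python3 jog.py '[{"finger_gap":0}]' |grep -E 'ft|pos'; python3 - <<'E'
from h import *
R2=toolR(30)*R.from_euler('z',np.pi)
row(world(KNOB+.03*N),R2)
E
```

```text
ee_pos: [0.4899, 0.3295, 0.2405]
ft_force: [-0.1, 0.2, 1.6]
ee_pos: [0.4905, 0.3295, 0.2397]
ft_force: [-24.4, -3.3, 27.6]
ee_pos: [0.4906, 0.3296, 0.2396]
ft_force: [-41.4, -6.8, 43.5]
ee_pos: [0.4905, 0.3295, 0.2398]
ft_force: [-25.5, -4.5, 27.8]
t 16.1 shift [ 0.0002 -0.     -0.0005] rot [0.0012 0.0024 0.0016] w 0.0002 F [-25.5  -4.5  27.8]
```

That's a hard stop at the expected "in" depth. Retreating to check.

```bash
python3 jog.py '[{"pos":[0, 0, -10], "finger_gap":0}, {"pos":[0, 0, -30], "finger_gap":0}, {"pos":[0, 0, -70], "finger_gap":0}, {"pos":[0, 0, -110], "finger_gap":0}, {"pos":[0, 0, -130], "finger_gap":0}, {"pos":[0, 0, -130], "finger_gap":0}]'|grep -E 'time|ft|pos'; python3 - <<'E'
from h import *
from rig import env
import cv2,pickle
d={n:env.capture(n) for n in('side','top')}; pickle.dump(d,open('cap5.pkl','wb'))
S,T=d['side']['image'],d['top']['image']
a=cv2.resize(S[160:280,250:370],(480,480),interpolation=2);b=cv2.resize(T[130:250,280:360],(320,480),interpolation=2)
cv2.imwrite('pics/c6.png',np.hstack([a,b]))
E
```

```text
time_s: 16.7
ee_pos: [0.426, 0.3313, 0.3536]
ft_force: [0.5, -0.2, -0.9]
```

View pics/c6.png

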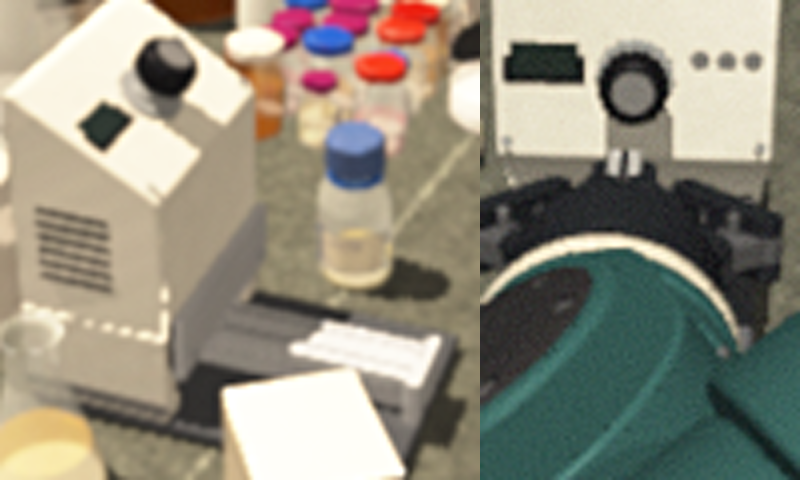

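The knob is back down near the face at (165,66), as it was at the start. The plate is flush on the head, the neighbouring items haven't moved, and the arm is clear.

```bash
python3 -c "
from rig import env
print(env.finish_job())"
```

```text
the job is handed in; nothing more can be done
None
```

I handed the job in at about 17 s of the 51 s limit: the knob was pulled out to its stop, the carriage pushed home at about 11 N peak, and the knob pushed fully back in. The last pictures show the plate on the head, the knob in and the carton, flask and bottle apparently unmoved, but no verdict came back at hand-in.

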